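# Fill the fuse tester's tube magazine and feed the first fuse link

### The arm

A 7-joint arm with a two-finger parallel gripper is mounted at the origin on the work surface. World frame = base frame: x ahead of the robot, y to its left, z up, the work surface at z = 0. Lengths are in m, angles in rad, forces in N, time in s.
With the tool pointing down it reaches from about 0.425 to 0.925 m from the base axis. Payload 6.8 kg.
Tool frame: the origin (TCP) lies on the centre line of the jaws, within the pads' length; the fingertips stand 19 mm ahead of it and the grasp point (between the pads) is the TCP (tcp_to_tips is the distance from the TCP to the fingertips, in m); x points along the fingers, y is the direction in which the jaws open and shut, and the axes are right-handed (so a half turn about x gives the same grasp; the last joint's range is limited). The gripper opens to 85 mm and grips with 20 to 120 N. Pads are 22 mm wide; open, the fingers measure 114 mm over their backs; the gripper's body (76 mm by 85 mm) begins 54 mm behind the grasp point. The pads swing forward as they close: fully open they stand 13 mm farther back than shut.
Start: joints at [1.217, 0.477, 0.022, 1.555, -0.011, 1.109, -0.083], TCP at [0.164, -0.655, 0.25] pointing down, gripper open.
Joint ranges: [-2.96, 2.96], [-0.34, 2.1], [-1.41, 1.46], [0.24, 2.44], [-1.37, 4.51], [0.17, 1.92], [-2.96, 2.96]. Speed limits (rad/s): [2.39, 2.39, 3.14, 3.14, 3.14, 3.14, 3.14].

### API

Orientations are given as a unit quaternion [w, x, y, z].
In Python, from station import get_obs, read_camera, hand_in, spot_in, cut_out, tcp_to_tips gives the robot as it stands.
- The arm moves only by the shell command python3 -m jog 'ROWS' [FORCE]. ROWS is JSON, a list of rows, each an object of numbers: "gripper": the closure, from 0 (fully open) to 1 (shut); "dx", "dy", "dz": the shift along the world's x, y, z in m; "rx", "ry", "rz": the turn, a rotation vector about the world's x, y, z in degrees. In form: [{"gripper": .., "dx": .., "dy": .., "dz": .., "rx": .., "ry": .., "rz": ..}, ...]. A call has 1 to 10 rows; each row is the pose to reach, as a shift and turn from the pose commanded when the call began; what a row does not reach only later rows make up. A row lasts 1/10 s, in which the tool goes at most 50 mm and 8.59 degrees, less where a joint would pass 70% of its speed; a pose out of reach is approached as far as the arm can. A call with a gripper value outside its range is refused whole. The fingers move at their own pace and stop on an object; FORCE is the grip in N (left out, the last holds). Time passes only in rows, so rows that repeat a pose let the fingers close. It gives the time, the measured TCP pose, the force and the opening at its end, in the units of the state.
- get_obs(): the state, without advancing time (a new reading comes with each control period).
- read_camera(name): name is "side" or "top" or "wrist"; returns a dict with "pixels" (480x640x3 uint8, blue, green, red), "range_z" (480x640 float32, m along the optical axis (not along the pixel's ray), 0 where there is no reading), "camera_matrix" (3x3 intrinsics, pixels), "cam_to_world" (4x4, takes a point from camera to world coordinates). Camera axes: x right, y down, z forward; pixel columns grow to the right and rows downward; lengths in m; the calibration is good to about 2 mm. A picture is of the moment at which its call begins.
- hand_in(): hands the job in, once; it reports no verdict.
Trained networks look in the newest picture that a camera, given by its name, has taken for a name from the list of things; names that differ only in an ending like _2 or _b are one class to them, and where a whole thing is asked for, a point or a joint stands for the part that bears it (a point fixed in the world has none). Each returns a list of dicts, best first, with "conf" (0 to 1); they miss things now and then, are a little off and sometimes report something else, mostly with a low value. They report only what shows in the picture. A call takes as long as a camera call. They do not tell look-alikes from the thing itself.
- spot_in(camera, label): "box" ([centre column, centre row, width, height] in pixels, round what is visible of it).
- cut_out(camera, label): "mask" (480x640 bool, what is visible of it) and "box" ([centre column, centre row, width, height] in pixels, round what is visible of it).
The state is a dict: "t": time; "q": joint angles; "joint_vel": joint speeds; "joint_torque": joint torques, N m; "eef_pos": TCP position; "tool_rot": TCP orientation; "contact_force": force on the tool from outside, world axes, zero at the start; "torque": the same for the moment, N m; "gripper_width": opening from 0.0 (shut) to 1.0 (fully open).
Only numpy, scipy, OpenCV 4.12 (cv2) and the standard library are available. Lean on these libraries where they do the work, as an engineer would, in place of code of your own. Each camera call takes 0.05 s, during which the arm holds its last target. There are 200 camera calls.

### The job

Load the three white fuse links (blue band) from the green tray, one after another, into the fuse tester's upright tube magazine so that they stand end to end in it, then push the red shuttle handle fully home so that the lowest one is carried below the test probe and the other two stay stacked in the tube. Leave the brown fuse links and everything else where they stand, and knock nothing over.

Things in the scene. Friction and masses are not known exactly. Their poses are not given: they have to be found in the camera images.
- tester: Bench fuse tester, fixed: grey base plate 116 x 240 x 12 mm, four pillars, aluminium top plate (78 to 88 mm up) with a clear vertical magazine tube and a probe; below it a shuttle slides, a rod leads from it to a red handle. Origin: on the table below the tube's axis. Own +y: from tube to handle; -y: from tube to probe; z up. Place and yaw vary.
- mouth (a point): Centre of the magazine tube's open top, on its vertical axis, 162 mm above the table. Aluminium collar, 55 mm outside; its lead-in narrows from 46 mm to the 30 mm bore in the top 14 mm. A fuse link let go in the mouth drops by itself: the first onto the pocket's floor, 16 mm above the table, the next on top of it, the third on that, standing 34 mm proud of the mouth.
- pocket (a point): Centre of the rubber floor of the shuttle's open-topped pocket, 16 mm above the table; moves with the shuttle. The pocket is 31 mm square and 59 mm deep with a window on two sides, in an aluminium block 46 mm wide. It stands straight below the tube when the shuttle is out, below the probe when it is home.
- handle (a point): Grip point on the axis of the shuttle's upright red handle, a cylinder 24 mm in diameter, top 110 mm above the table; this point is 22 mm below the top. A 20 mm steel stem is below it (36 to 66 mm above the table). It is 215 mm from the tube's axis along the tester's +y with the shuttle out, 150 mm with it home.
- shuttle (a joint): How far the shuttle is pushed in, m: 0 = out (pocket below the tube), as it starts; 0.065 = fully home on its stop (pocket below the probe). It slides along the tester's -y, needs about 5 N and stays where it is left. Pushed in, it carries off the lowest fuse link and its flat top holds up the rest of the stack.
- test_place (a point): Test position: where the centre of the pocket's floor is when the shuttle is fully home, 65 mm from the tube's axis along the tester's -y, 16 mm above the table, below the probe (a 26 mm cylinder on the top plate, its top 146 mm above the table).
- tray: Flat green stock tray, fixed, 190 x 270 mm (own x, y), walls 18 mm high, floor 4 mm thick, in which the five fuse links stand in a loose 2 by 3 pattern, about 80 mm apart, with one place empty. Origin: centre of its underside. Which fuse link stands where varies.
- white_a: Cartridge fuse link standing upright in the tray: a cylinder 27 mm in diameter and 60 mm tall, about 90 g, with 16 mm bright steel caps at both ends and a white ceramic body with a blue band between them, and an 18 mm blue dot on each end. Both ends are alike. Origin: centre of its underside, z axis up along its length.
- white_b: Cartridge fuse link standing upright in the tray: a cylinder 27 mm in diameter and 60 mm tall, about 90 g, with 16 mm bright steel caps at both ends and a white ceramic body with a blue band between them, and an 18 mm blue dot on each end. Both ends are alike. Origin: centre of its underside, z axis up along its length.
- white_c: Cartridge fuse link standing upright in the tray: a cylinder 27 mm in diameter and 60 mm tall, about 90 g, with 16 mm bright steel caps at both ends and a white ceramic body with a blue band between them, and an 18 mm blue dot on each end. Both ends are alike. Origin: centre of its underside, z axis up along its length.
- brown_a: Cartridge fuse link standing upright in the tray: a cylinder 27 mm in diameter and 60 mm tall, about 90 g, with 16 mm bright steel caps at both ends and a dark brown body between them, no dots on the ends. Both ends are alike. Origin: centre of its underside, z axis up along its length. Another rating, not to be loaded.
- brown_b: Cartridge fuse link standing upright in the tray: a cylinder 27 mm in diameter and 60 mm tall, about 90 g, with 16 mm bright steel caps at both ends and a dark brown body between them, no dots on the ends. Both ends are alike. Origin: centre of its underside, z axis up along its length. Another rating, not to be loaded.
- relay_a: Bystander: plug-in relay, 36 x 36 x 74 mm, black base, clear cover, standing. Origin: centre of its underside.
- relay_b: Bystander: a second relay like relay_a.
- meter: Bystander: yellow and black multimeter lying on its back, 185 x 88 x 40 mm. Origin: centre of its underside.
- screwdriver: Bystander: screwdriver with an orange handle lying on the table, 190 mm long. Origin: about its middle, at its underside.
- spool: Bystander: blue spool, 60 mm in diameter, 50 mm tall, standing. Origin: centre of its underside.
Mind the look-alikes: they are no part of the job. Leave any purple look-alike of the white_a alone.

How it is judged:
By the outcome, as a careful person would: the job done as asked, in the order asked, and still so for the second after the job is handed in, with the robot touching nothing.
It also fails if it takes over 72 s, if anything falls off the work surface, if the arm or the gripper's body presses on something with over 40 N, if the wrist force passes 120 N, or if a joint passes its speed limit or range.

## Working session

There is one attempt and no reset: what is moved stays moved. The work goes in short steps, Python scripts to look and compute and a shell command to move; the robot and the scene stay as the last step left them, time stands still between calls to the robot, and variables do not carry over. Pictures are saved under pics/ and viewed, about 8 in all and at most 12, crops included, and the job is handed in when it is done.

```bash
mkdir -p pics; ls; cat > h.py <<'E'
import numpy as np, cv2
from station import *
def world(c,u,v,z=None):
    K=c["camera_matrix"];T=c["cam_to_world"]
    r=np.array([(u-K[0,2])/K[0,0],(v-K[1,2])/K[1,1],1.])
    if z is None: return T[:3,:3]@(r*c["range_z"][int(round(v)),int(round(u))])+T[:3,3]
    d=T[:3,:3]@r; return T[:3,3]+d*(z-T[2,3])/d[2]
def cloud(c):
    K=c["camera_matrix"];T=c["cam_to_world"];Z=c["range_z"]
    v,u=np.mgrid[:480,:640]
    P=np.stack([(u-K[0,2])/K[0,0]*Z,(v-K[1,2])/K[1,1]*Z,Z],-1)@T[:3,:3].T+T[:3,3]
    P[Z==0]=np.nan
    return P
E
python3 - <<'E'
from h import *
o=get_obs();print(o["t"],o["eef_pos"],o["tool_rot"],o["gripper_width"],tcp_to_tips)
for n in ["top","side"]:
    c=read_camera(n);cv2.imwrite(f"pics/{n}0.png",c["pixels"]);print(n,c["cam_to_world"].round(3).tolist(),c["camera_matrix"][0,0])
    P=cloud(c)
    for l in ["white_a","brown_a","handle","tester","tray"]:
        for d in cut_out(n,l):
            m=d["mask"]; q=P[m];q=q[~np.isnan(q[:,0])]
            if len(q)==0: continue
            t=q[q[:,2]>np.percentile(q[:,2],90)-.008]
            print(l,round(d["conf"],2),np.round(d["box"]).tolist(),"topmean",t.mean(0).round(4),"n",len(t), "maxz",q[:,2].max().round(3))
E
```

```text
pics
0.0 [ 0.16409321 -0.65418448  0.24931523] [-0.0860526  -0.70165184 -0.08731079  0.70189491] 1.000418613483914 0.019
top [[0.004, -0.995, 0.097, 0.408], [-1.0, -0.004, -0.008, 0.002], [0.008, -0.096, -0.995, 1.483], [0.0, 0.0, 0.0, 1.0]] 569.9145215340033
white_a 0.55 [419.0, 306.0, 13.0, 14.0] topmean [ 0.3511 -0.25    0.0593] n 85 maxz 0.068
white_a 0.52 [424.0, 225.0, 14.0, 12.0] topmean [ 0.5605 -0.26    0.064 ] n 90 maxz 0.069
white_a 0.46 [424.0, 256.0, 15.0, 12.0] topmean [ 0.4793 -0.2633  0.0635] n 89 maxz 0.072
white_a 0.28 [321.0, 151.0, 16.0, 19.0] topmean [ 0.7481 -0.001   0.0743] n 162 maxz 0.081
brown_a 0.71 [455.0, 254.0, 16.0, 8.0] topmean [ 0.4807 -0.3414  0.0634] n 71 maxz 0.069
brown_a 0.41 [452.0, 223.0, 16.0, 11.0] topmean [ 0.5576 -0.3376  0.064 ] n 77 maxz 0.07
handle 0.78 [224.0, 244.0, 97.0, 29.0] topmean [0.4803 0.3427 0.1088] n 77 maxz 0.115
tester 0.63 [242.0, 241.0, 133.0, 66.0] topmean [0.5132 0.1481 0.1419] n 522 maxz 0.167
tray 0.67 [423.0, 240.0, 112.0, 79.0] topmean [ 0.5168 -0.2593  0.0079] n 4304 maxz 0.072
side [[0.851, -0.351, 0.391, 0.147], 
[... 478 characters left out ...]
71 [234.0, 191.0, 41.0, 33.0] topmean [0.4811 0.3388 0.1081] n 53 maxz 0.114
white_a 0.16 [263.0, 226.0, 102.0, 104.0] topmean [0.5185 0.1142 0.1437] n 577 maxz 0.166
brown_a 0.96 [374.0, 392.0, 18.0, 31.0] topmean [ 0.4796 -0.3455  0.0639] n 179 maxz 0.067
brown_a 0.82 [404.0, 370.0, 17.0, 30.0] topmean [ 0.5569 -0.3399  0.0637] n 169 maxz 0.068
handle 0.68 [231.0, 192.0, 40.0, 40.0] topmean [0.4813 0.3392 0.1081] n 58 maxz 0.114
tester 0.72 [266.0, 224.0, 102.0, 108.0] topmean [0.5184 0.1158 0.145 ] n 593 maxz 0.166
tester 0.51 [235.0, 192.0, 43.0, 42.0] topmean [0.4813 0.3392 0.1081] n 58 maxz 0.114
tray 0.84 [366.0, 367.0, 167.0, 146.0] topmean [ 0.5163 -0.2722  0.0169] n 1986 maxz 0.067
```

```bash
python3 - <<'E'
from h import *
a=cv2.imread("pics/top0.png");b=cv2.imread("pics/side0.png")
A=cv2.resize(a[170:330,160:500],None,fx=2.35,fy=2.35,interpolation=cv2.INTER_CUBIC)
B=cv2.resize(b[150:430,180:500],None,fx=2.1,fy=2.1,interpolation=cv2.INTER_CUBIC)
cv2.imwrite("pics/c1.png",A);cv2.imwrite("pics/c2.png",B)
for n in ["top","side"]:
    c=read_camera(n);P=cloud(c)
    reg=(P[...,0]>.35)&(P[...,0]<.65)&(P[...,1]>0)&(P[...,1]<.42)
    for lo,hi in [(.155,.172),(.138,.152),(.100,.116)]:
        m=reg&(P[...,2]>lo)&(P[...,2]<hi); q=P[m]
        k,lab,st,ce=cv2.connectedComponentsWithStats(m.astype(np.uint8))
        for i in range(1,k):
            if st[i,4]>15:
                q=P[lab==i];(x,y),r=cv2.minEnclosingCircle(q[:,:2].astype(np.float32))
                print(n,lo,st[i].tolist(),q.mean(0).round(4),"circ",round(x,4),round(y,4),round(r,4))
E
```

```text
top 0.155 [253, 225, 23, 23, 192] [0.5162 0.1325 0.16  ] circ 0.5156 0.1321 0.0267
top 0.138 [256, 228, 17, 17, 71] [0.52   0.1353 0.1482] circ 0.5166 0.133 0.0204
top 0.138 [287, 228, 11, 10, 52] [0.5254 0.0672 0.1416] circ 0.526 0.0677 0.0123
top 0.1 [173, 247, 11, 10, 80] [0.4804 0.3432 0.1083] circ 0.4803 0.3433 0.0121
side 0.155 [253, 189, 23, 16, 170] [0.5188 0.1357 0.1598] circ 0.5166 0.1326 0.0287
side 0.138 [257, 194, 16, 8, 69] [0.5216 0.1433 0.1462] circ 0.5192 0.1352 0.0178
side 0.138 [257, 202, 16, 8, 69] [0.5103 0.1179 0.1445] circ 0.5138 0.1262 0.0176
side 0.138 [277, 213, 11, 9, 49] [0.5256 0.0649 0.1417] circ 0.5257 0.066 0.012
side 0.1 [213, 174, 9, 8, 60] [0.4809 0.3387 0.1081] circ 0.4811 0.3411 0.0133
side 0.1 [256, 213, 21, 13, 135] [0.5112 0.119  0.106 ] circ 0.5156 0.1269 0.0248
side 0.1 [277, 226, 13, 9, 67] [0.5231 0.0593 0.1072] circ 0.5258 0.0665 0.0152
```

View pics/c1.png

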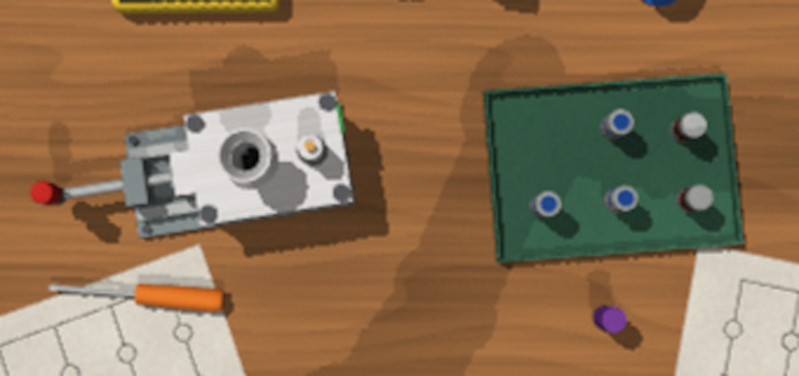

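View pics/c2.png

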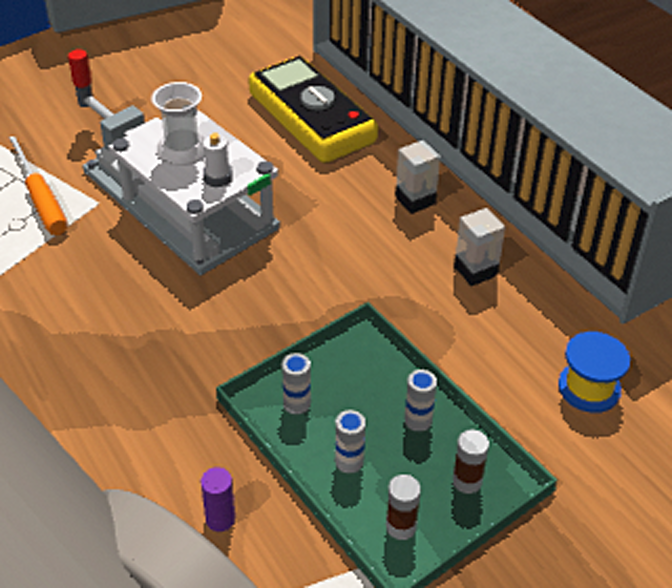

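Blue-dotted white links stand in the tray: crop 1 (547,204), (625,198), (620,122). The two without dots at (690,125) and (698,198) are brown, and the purple look-alike at (610,319) is outside the tray. The tube mouth is at crop (247,157), world ≈ (0.516, 0.1325), and the probe and handle distances agree with that. I start with the link at (0.560, -0.262).

```bash
python3 -m jog '[{"gripper":0.4,"dx":0.396,"dy":0.393,"dz":-0.03},{"gripper":0.4,"dx":0.396,"dy":0.393,"dz":-0.03},{"gripper":0.4,"dx":0.396,"dy":0.393,"dz":-0.03},{"gripper":0.4,"dx":0.396,"dy":0.393,"dz":-0.03},{"gripper":0.4,"dx":0.396,"dy":0.393,"dz":-0.03},{"gripper":0.4,"dx":0.396,"dy":0.393,"dz":-0.03},{"gripper":0.4,"dx":0.396,"dy":0.393,"dz":-0.03},{"gripper":0.4,"dx":0.396,"dy":0.393,"dz":-0.03},{"gripper":0.4,"dx":0.396,"dy":0.393,"dz":-0.03},{"gripper":0.4,"dx":0.396,"dy":0.393,"dz":-0.03}]' 40
```

```text
$[0]: bad value
```

```bash
python3 -m jog '[{"gripper":0.4,"dx":0.04,"dy":0.04,"dz":0,"rx":0,"ry":0,"rz":0},{"gripper":0.4,"dx":0.08,"dy":0.08,"dz":0,"rx":0,"ry":0,"rz":0}]' 40
```

```text
t: 0.9
eef_pos: [0.2342, -0.5841, 0.2502]
tool_rot: [-0.085, -0.702, -0.085, 0.702]
contact_force: [1.2, -0.2, -0.1]
gripper_width: 0.69
```

```bash
python3 -m jog '[{"gripper":0.4,"dx":0.326,"dy":0.322,"dz":-0.1,"rx":0,"ry":0,"rz":0},{"gripper":0.4,"dx":0.326,"dy":0.322,"dz":-0.1,"rx":0,"ry":0,"rz":0},{"gripper":0.4,"dx":0.326,"dy":0.322,"dz":-0.1,"rx":0,"ry":0,"rz":0},{"gripper":0.4,"dx":0.326,"dy":0.322,"dz":-0.1,"rx":0,"ry":0,"rz":0},{"gripper":0.4,"dx":0.326,"dy":0.322,"dz":-0.1,"rx":0,"ry":0,"rz":0},{"gripper":0.4,"dx":0.326,"dy":0.322,"dz":-0.1,"rx":0,"ry":0,"rz":0},{"gripper":0.4,"dx":0.326,"dy":0.322,"dz":-0.1,"rx":0,"ry":0,"rz":0},{"gripper":0.4,"dx":0.326,"dy":0.322,"dz":-0.1,"rx":0,"ry":0,"rz":0},{"gripper":0.4,"dx":0.326,"dy":0.322,"dz":-0.1,"rx":0,"ry":0,"rz":0},{"gripper":0.4,"dx":0.326,"dy":0.322,"dz":-0.1,"rx":0,"ry":0,"rz":0}]' 40
python3 - <<'E'
from h import *
c=read_camera("wrist");cv2.imwrite("pics/w1.png",c["pixels"])
P=cloud(c)
for d in cut_out("wrist","white_a"):
    q=P[d["mask"]&(P[...,2]>.058)&(P[...,2]<.07)]
    if len(q)>20:
        (x,y),r=cv2.minEnclosingCircle(q[:,:2].astype(np.float32)); print(d["conf"],np.round(d["box"]),q.mean(0).round(4),round(x,4),round(y,4),round(r,4))
o=get_obs();print(o["t"],o["eef_pos"],o["q"])
E
```

```text
t: 1.9
eef_pos: [0.5646, -0.256, 0.1495]
tool_rot: [0.088, 0.702, 0.09, -0.701]
contact_force: [-0.5, 0.4, -0.2]
gripper_width: 0.604
0.97 [296. 354.  39.  81.] [ 0.4809 -0.2622  0.0643] 0.4786 -0.2628 0.014
0.87 [324. 249.  44.  67.] [ 0.561  -0.2587  0.0646] 0.56 -0.259 0.0136
0.63 [181. 323.  53.  50.] [ 0.4828 -0.1765  0.0632] 0.4816 -0.1761 0.008
2.0 [ 0.563309   -0.25792478  0.14962136] [ 0.43492384  0.49874494 -0.14037722  1.77456405  0.08464618  0.87447773
 -1.0616424 ]
```

View pics/w1.png

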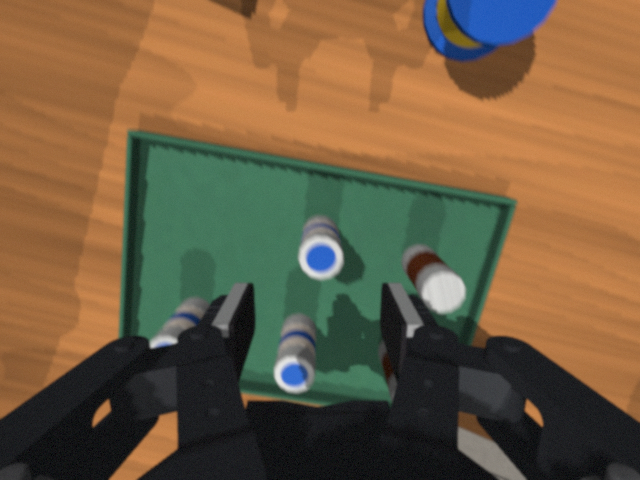

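View: the first link is at (322,258) px, between and ahead of the open fingers, clear of its neighbours; the wrist view measures it at (0.560, -0.259). I descend to it.

```bash
python3 -m jog '[{"gripper":0.4,"dx":0,"dy":0.001,"dz":-0.03,"rx":0,"ry":0,"rz":0},{"gripper":0.4,"dx":0,"dy":0.001,"dz":-0.05,"rx":0,"ry":0,"rz":0}]' 40
```

```text
t: 2.2
eef_pos: [0.5598, -0.2628, 0.0997]
tool_rot: [-0.086, -0.702, -0.086, 0.702]
contact_force: [-0.8, -0.2, 0.2]
gripper_width: 0.6
```

```bash
python3 -m jog '[{"gripper":0.4,"dx":0,"dy":0.002,"dz":-0.03,"rx":0,"ry":0,"rz":0},{"gripper":0.4,"dx":0,"dy":0.002,"dz":-0.052,"rx":0,"ry":0,"rz":0},{"gripper":0.4,"dx":0,"dy":0.002,"dz":-0.052,"rx":0,"ry":0,"rz":0},{"gripper":1,"dx":0,"dy":0.002,"dz":-0.052,"rx":0,"ry":0,"rz":0},{"gripper":1,"dx":0,"dy":0.002,"dz":-0.052,"rx":0,"ry":0,"rz":0},{"gripper":1,"dx":0,"dy":0.002,"dz":-0.052,"rx":0,"ry":0,"rz":0},{"gripper":1,"dx":0,"dy":0.002,"dz":-0.052,"rx":0,"ry":0,"rz":0},{"gripper":1,"dx":0,"dy":0.002,"dz":-0.052,"rx":0,"ry":0,"rz":0},{"gripper":1,"dx":0,"dy":0.002,"dz":-0.052,"rx":0,"ry":0,"rz":0}]' 40
```

```text
t: 3.1
eef_pos: [0.5618, -0.2599, 0.0499]
tool_rot: [0.087, 0.702, 0.086, -0.701]
contact_force: [-0.2, 0.5, 7.5]
gripper_width: 0.303
```

```bash
python3 -m jog '[{"gripper":1,"dx":0,"dy":0,"dz":0.03,"rx":0,"ry":0,"rz":0},{"gripper":1,"dx":0,"dy":0,"dz":0.08,"rx":0,"ry":0,"rz":0},{"gripper":1,"dx":0,"dy":0.01,"dz":0.125,"rx":0,"ry":0,"rz":0},{"gripper":1,"dx":-0.005,"dy":0.04,"dz":0.16,"rx":0,"ry":0,"rz":0},{"gripper":1,"dx":-0.01,"dy":0.08,"dz":0.185,"rx":0,"ry":0,"rz":0},{"gripper":1,"dx":-0.015,"dy":0.125,"dz":0.195,"rx":0,"ry":0,"rz":0},{"gripper":1,"dx":-0.02,"dy":0.17,"dz":0.195,"rx":0,"ry":0,"rz":0},{"gripper":1,"dx":-0.025,"dy":0.215,"dz":0.195,"rx":0,"ry":0,"rz":0},{"gripper":1,"dx":-0.03,"dy":0.26,"dz":0.195,"rx":0,"ry":0,"rz":0},{"gripper":1,"dx":-0.035,"dy":0.30,"dz":0.195,"rx":0,"ry":0,"rz":0}]' 40
python3 -m jog '[{"gripper":1,"dx":-0.005,"dy":0.04,"dz":0,"rx":0,"ry":0,"rz":0},{"gripper":1,"dx":-0.009,"dy":0.07,"dz":0,"rx":0,"ry":0,"rz":0},{"gripper":1,"dx":-0.0105,"dy":0.092,"dz":0,"rx":0,"ry":0,"rz":0},{"gripper":1,"dx":-0.0105,"dy":0.092,"dz":0,"rx":0,"ry":0,"rz":0},{"gripper":1,"dx":-0.0105,"dy":0.092,"dz":0,"rx":0,"ry":0,"rz":0}]' 40
python3 - <<'E'
from h import *
c=read_camera("wrist");cv2.imwrite("pics/w2.png",c["pixels"])
P=cloud(c)
m=(P[...,2]>.15)&(P[...,2]<.166); k,lab,st,ce=cv2.connectedComponentsWithStats(m.astype(np.uint8))
for i in range(1,k):
    if st[i,4]>200:
        q=P[lab==i];(x,y),r=cv2.minEnclosingCircle(q[:,:2].astype(np.float32));print(st[i],q.mean(0).round(4),round(x,4),round(y,4),round(r,4))
o=get_obs();print(o["t"],o["eef_pos"],o["gripper_width"])
E
```

```text
t: 4.1
eef_pos: [0.5253, 0.0434, 0.2439]
tool_rot: [0.087, 0.702, 0.087, -0.701]
contact_force: [1.4, 0.4, -0.1]
gripper_width: 0.3
t: 4.6
eef_pos: [0.5153, 0.133, 0.2434]
tool_rot: [0.087, 0.702, 0.087, -0.702]
contact_force: [-0.8, -1.1, -0.9]
gripper_width: 0.303
[ 272  208   93   79 2884] [0.5206 0.1349 0.1591] 0.515 0.1335 0.0271
4.65 [0.51545727 0.13204907 0.24333625] 0.29988178911129587
```

View pics/w2.png

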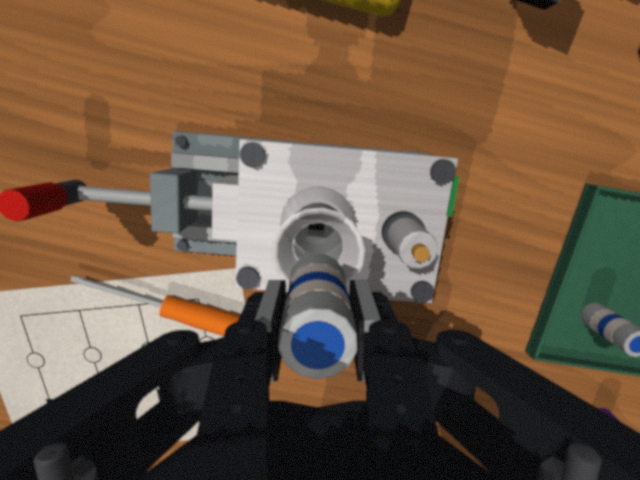

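View: the link is held upright at (318,345) px, the tube mouth is at (320,243) px, and the wrist fit gives the collar at (0.515, 0.1335). The tool is aligned, so I lower 47 mm.

```bash
python3 -m jog '[{"gripper":1,"dx":0,"dy":0.001,"dz":-0.025,"rx":0,"ry":0,"rz":0},{"gripper":1,"dx":0,"dy":0.001,"dz":-0.04,"rx":0,"ry":0,"rz":0},{"gripper":1,"dx":0,"dy":0.001,"dz":-0.047,"rx":0,"ry":0,"rz":0},{"gripper":1,"dx":0,"dy":0.001,"dz":-0.047,"rx":0,"ry":0,"rz":0},{"gripper":1,"dx":0,"dy":0.001,"dz":-0.047,"rx":0,"ry":0,"rz":0}]' 40
```

```text
t: 5.15
eef_pos: [0.516, 0.1335, 0.1969]
tool_rot: [0.086, 0.702, 0.086, -0.702]
contact_force: [-0.1, 0.5, -0.8]
gripper_width: 0.307
```

```bash
python3 -m jog '[{"gripper":0.4,"dx":0,"dy":0,"dz":0,"rx":0,"ry":0,"rz":0},{"gripper":0.4,"dx":0,"dy":0,"dz":0,"rx":0,"ry":0,"rz":0},{"gripper":0.4,"dx":0,"dy":0,"dz":0,"rx":0,"ry":0,"rz":0},{"gripper":0.4,"dx":0,"dy":0,"dz":0,"rx":0,"ry":0,"rz":0},{"gripper":0.4,"dx":0,"dy":0,"dz":0.02,"rx":0,"ry":0,"rz":0},{"gripper":0.4,"dx":0,"dy":0,"dz":0.055,"rx":0,"ry":0,"rz":0},{"gripper":0.4,"dx":0,"dy":-0.01,"dz":0.09,"rx":0,"ry":0,"rz":0},{"gripper":0.4,"dx":-0.005,"dy":-0.05,"dz":0.1,"rx":0,"ry":0,"rz":0},{"gripper":0.4,"dx":-0.01,"dy":-0.095,"dz":0.1,"rx":0,"ry":0,"rz":0},{"gripper":0.4,"dx":-0.015,"dy":-0.14,"dz":0.1,"rx":0,"ry":0,"rz":0}]' 40
python3 - <<'E'
from h import *
for n in ["side","top"]:
    c=read_camera(n);P=cloud(c);cv2.imwrite(f"pics/{n}1.png",c["pixels"])
    for d in cut_out(n,"white_a"):
        m=d["mask"]; q=P[m];q=q[~np.isnan(q[:,0])]
        t=q[q[:,2]>np.percentile(q[:,2],90)-.008]
        print(n,round(d["conf"],2),np.round(d["box"]).tolist(),t.mean(0).round(4))
c=cv2.imread("pics/side1.png")[170:260,190:320];cv2.imwrite("pics/c3.png",cv2.resize(c,None,fx=5,fy=5,interpolation=cv2.INTER_CUBIC))
E
```

```text
t: 6.15
eef_pos: [0.5004, -0.0072, 0.2972]
tool_rot: [0.087, 0.702, 0.087, -0.701]
contact_force: [1.6, -0.5, -1.3]
gripper_width: 0.598
side 0.97 [285.0, 389.0, 14.0, 29.0] [ 0.3513 -0.2534  0.0596]
side 0.75 [322.0, 332.0, 14.0, 29.0] [ 0.4729 -0.1847  0.0638]
side 0.63 [347.0, 361.0, 13.0, 30.0] [ 0.4788 -0.2654  0.0637]
top 0.69 [392.0, 260.0, 16.0, 13.0] [ 0.4726 -0.1818  0.0633]
top 0.63 [418.0, 304.0, 13.0, 11.0] [ 0.3516 -0.2495  0.0595]
top 0.53 [423.0, 255.0, 14.0, 13.0] [ 0.4794 -0.2634  0.0637]
top 0.46 [267.0, 241.0, 10.0, 8.0] [0.5161 0.1349 0.0765]
```

View pics/c3.png

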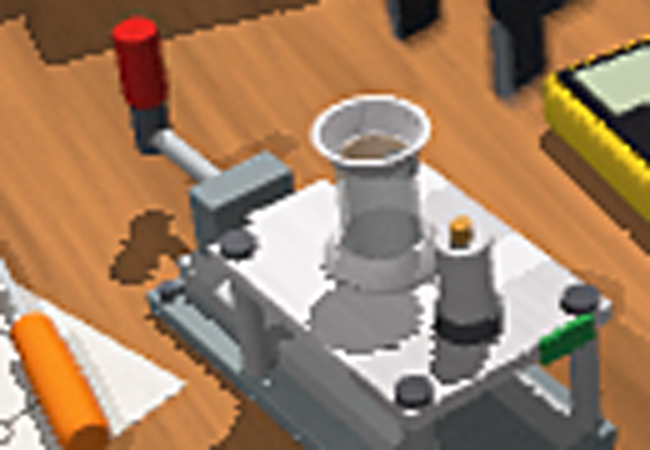

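The first link dropped home: the top camera reads its top at z = 0.0765 in the tube (nominally 0.076), and the tube's upper part is empty in the crop. Next is the link at (0.4725, -0.183).

```bash
python3 -m jog '[{"gripper":0.4,"dx":-0.008,"dy":-0.045,"dz":0,"rx":0,"ry":0,"rz":0},{"gripper":0.4,"dx":-0.015,"dy":-0.09,"dz":-0.01,"rx":0,"ry":0,"rz":0},{"gripper":0.4,"dx":-0.022,"dy":-0.13,"dz":-0.03,"rx":0,"ry":0,"rz":0},{"gripper":0.4,"dx":-0.027,"dy":-0.16,"dz":-0.065,"rx":0,"ry":0,"rz":0},{"gripper":0.4,"dx":-0.0285,"dy":-0.176,"dz":-0.11,"rx":0,"ry":0,"rz":0},{"gripper":0.4,"dx":-0.0285,"dy":-0.176,"dz":-0.15,"rx":0,"ry":0,"rz":0},{"gripper":0.4,"dx":-0.0285,"dy":-0.176,"dz":-0.17,"rx":0,"ry":0,"rz":0},{"gripper":0.4,"dx":-0.0285,"dy":-0.176,"dz":-0.17,"rx":0,"ry":0,"rz":0}]' 40
python3 - <<'E'
from h import *
c=read_camera("wrist");P=cloud(c)
for d in cut_out("wrist","white_a"):
    q=P[d["mask"]&(P[...,2]>.058)&(P[...,2]<.07)]
    if len(q)>20:
        (x,y),r=cv2.minEnclosingCircle(q[:,:2].astype(np.float32)); print(d["conf"],np.round(d["box"]),q.mean(0).round(4),round(x,4),round(y,4),round(r,4))
o=get_obs();print(o["t"],o["eef_pos"],o["q"])
E
```

```text
t: 7.15
eef_pos: [0.4706, -0.1798, 0.1235]
tool_rot: [-0.086, -0.7, -0.089, 0.704]
contact_force: [-0.4, 0.5, 0.3]
gripper_width: 0.601
0.83 [323. 252.  44.  70.] [ 0.4732 -0.1802  0.0646] 0.4722 -0.1806 0.0135
0.59 [460. 274.  78.  75.] [ 0.4796 -0.2608  0.0643] 0.4787 -0.2622 0.0139
7.25 [ 0.47292754 -0.18076807  0.12669817] [ 0.33784911  0.36999588 -0.11529377  2.0578607   0.06235751  0.71681519
 -1.1396031 ]
```

```bash
python3 -m jog '[{"gripper":0.4,"dx":0,"dy":0.001,"dz":-0.03,"rx":0,"ry":0,"rz":0},{"gripper":0.4,"dx":0,"dy":0.001,"dz":-0.06,"rx":0,"ry":0,"rz":0},{"gripper":0.4,"dx":0,"dy":0.001,"dz":-0.078,"rx":0,"ry":0,"rz":0},{"gripper":0.4,"dx":0,"dy":0.001,"dz":-0.078,"rx":0,"ry":0,"rz":0},{"gripper":1,"dx":0,"dy":0.001,"dz":-0.078,"rx":0,"ry":0,"rz":0},{"gripper":1,"dx":0,"dy":0.001,"dz":-0.078,"rx":0,"ry":0,"rz":0},{"gripper":1,"dx":0,"dy":0.001,"dz":-0.078,"rx":0,"ry":0,"rz":0},{"gripper":1,"dx":0,"dy":0.001,"dz":-0.078,"rx":0,"ry":0,"rz":0},{"gripper":1,"dx":0,"dy":0.001,"dz":-0.078,"rx":0,"ry":0,"rz":0},{"gripper":1,"dx":0,"dy":0.001,"dz":-0.078,"rx":0,"ry":0,"rz":0}]' 40
```

```text
t: 8.25
eef_pos: [0.4736, -0.1812, 0.0502]
tool_rot: [0.087, 0.703, 0.086, -0.701]
contact_force: [-1.0, 1.7, 6.6]
gripper_width: 0.3
```

```bash
python3 -m jog '[{"gripper":1,"dx":0,"dy":0,"dz":0.03,"rx":0,"ry":0,"rz":0},{"gripper":1,"dx":0,"dy":0,"dz":0.08,"rx":0,"ry":0,"rz":0},{"gripper":1,"dx":0,"dy":0.01,"dz":0.125,"rx":0,"ry":0,"rz":0},{"gripper":1,"dx":0.005,"dy":0.04,"dz":0.16,"rx":0,"ry":0,"rz":0},{"gripper":1,"dx":0.01,"dy":0.08,"dz":0.185,"rx":0,"ry":0,"rz":0},{"gripper":1,"dx":0.016,"dy":0.125,"dz":0.195,"rx":0,"ry":0,"rz":0},{"gripper":1,"dx":0.022,"dy":0.17,"dz":0.195,"rx":0,"ry":0,"rz":0},{"gripper":1,"dx":0.028,"dy":0.215,"dz":0.195,"rx":0,"ry":0,"rz":0},{"gripper":1,"dx":0.036,"dy":0.26,"dz":0.195,"rx":0,"ry":0,"rz":0},{"gripper":1,"dx":0.041,"dy":0.295,"dz":0.195,"rx":0,"ry":0,"rz":0}]' 40
python3 -m jog '[{"gripper":1,"dx":0.002,"dy":0.0195,"dz":0,"rx":0,"ry":0,"rz":0},{"gripper":1,"dx":0.002,"dy":0.0195,"dz":0,"rx":0,"ry":0,"rz":0},{"gripper":1,"dx":0.002,"dy":0.0195,"dz":0,"rx":0,"ry":0,"rz":0},{"gripper":1,"dx":0.002,"dy":0.0195,"dz":-0.025,"rx":0,"ry":0,"rz":0},{"gripper":1,"dx":0.002,"dy":0.0195,"dz":-0.025,"rx":0,"ry":0,"rz":0}]' 40
```

```text
t: 9.25
eef_pos: [0.513, 0.117, 0.2446]
tool_rot: [0.087, 0.702, 0.088, -0.701]
contact_force: [1.2, -0.1, -0.6]
gripper_width: 0.302
t: 9.75
eef_pos: [0.5133, 0.1309, 0.2163]
tool_rot: [-0.087, -0.7, -0.085, 0.704]
contact_force: [-1.0, -0.9, -1.5]
gripper_width: 0.303
```

```bash
python3 -m jog '[{"gripper":1,"dx":0.001,"dy":0.001,"dz":-0.015,"rx":0,"ry":0,"rz":0},{"gripper":1,"dx":0.001,"dy":0.001,"dz":-0.022,"rx":0,"ry":0,"rz":0},{"gripper":1,"dx":0.001,"dy":0.001,"dz":-0.022,"rx":0,"ry":0,"rz":0}]' 40
```

```text
t: 10.05
eef_pos: [0.5155, 0.1333, 0.1959]
tool_rot: [-0.087, -0.701, -0.086, 0.702]
contact_force: [0.3, 0.6, -0.7]
gripper_width: 0.307
```

Centred with no contact force, so I release, lift and go back towards the tray.

```bash
python3 -m jog '[{"gripper":0.4,"dx":0,"dy":0,"dz":0,"rx":0,"ry":0,"rz":0},{"gripper":0.4,"dx":0,"dy":0,"dz":0,"rx":0,"ry":0,"rz":0},{"gripper":0.4,"dx":0,"dy":0,"dz":0,"rx":0,"ry":0,"rz":0},{"gripper":0.4,"dx":0,"dy":0,"dz":0,"rx":0,"ry":0,"rz":0},{"gripper":0.4,"dx":0,"dy":0,"dz":0.02,"rx":0,"ry":0,"rz":0},{"gripper":0.4,"dx":0,"dy":0,"dz":0.055,"rx":0,"ry":0,"rz":0},{"gripper":0.4,"dx":0,"dy":-0.01,"dz":0.09,"rx":0,"ry":0,"rz":0},{"gripper":0.4,"dx":-0.005,"dy":-0.05,"dz":0.1,"rx":0,"ry":0,"rz":0},{"gripper":0.4,"dx":-0.01,"dy":-0.095,"dz":0.1,"rx":0,"ry":0,"rz":0},{"gripper":0.4,"dx":-0.015,"dy":-0.14,"dz":0.1,"rx":0,"ry":0,"rz":0}]' 40
python3 - <<'E'
from h import *
c=read_camera("top");P=cloud(c)
for d in cut_out("top","white_a"):
    m=d["mask"]; q=P[m];q=q[~np.isnan(q[:,0])]
    t=q[q[:,2]>np.percentile(q[:,2],90)-.008]
    print(round(d["conf"],2),np.round(d["box"]).tolist(),t.mean(0).round(4))
q=P[(abs(P[...,0]-.5155)<.008)&(abs(P[...,1]-.1335)<.008)];print("in tube",np.sort(q[:,2]).round(3))
E
```

```text
t: 11.05
eef_pos: [0.5009, -0.0067, 0.2973]
tool_rot: [0.087, 0.702, 0.087, -0.701]
contact_force: [0.5, 0.1, -0.6]
gripper_width: 0.601
0.6 [423.0, 254.0, 12.0, 10.0] [ 0.4794 -0.2627  0.0645]
0.53 [419.0, 307.0, 12.0, 12.0] [ 0.3507 -0.2496  0.0591]
0.43 [237.0, 242.0, 125.0, 60.0] [0.5118 0.1533 0.1551]
in tube [0.129 0.129 0.132 0.132 0.133 0.133 0.133 0.133 0.133 0.133 0.133 0.134
 0.134 0.134 0.134 0.134 0.135 0.135 0.135 0.135 0.135 0.136 0.136 0.136
 0.136 0.136 0.136 0.136 0.136 0.136 0.137 0.137 0.137 0.137 0.137 0.137
 0.137 0.137 0.137 0.137 0.138 0.138 0.138 0.138 0.138 0.139 0.139 0.14 ]
```

Two links are stacked with the top at z ≈ 0.136, as it must be. The third is at (0.479, -0.263).

```bash
python3 -m jog '[{"gripper":0.4,"dx":-0.004,"dy":-0.045,"dz":0,"rx":0,"ry":0,"rz":0},{"gripper":0.4,"dx":-0.008,"dy":-0.09,"dz":-0.01,"rx":0,"ry":0,"rz":0},{"gripper":0.4,"dx":-0.012,"dy":-0.135,"dz":-0.025,"rx":0,"ry":0,"rz":0},{"gripper":0.4,"dx":-0.016,"dy":-0.18,"dz":-0.04,"rx":0,"ry":0,"rz":0},{"gripper":0.4,"dx":-0.02,"dy":-0.22,"dz":-0.06,"rx":0,"ry":0,"rz":0},{"gripper":0.4,"dx":-0.0215,"dy":-0.246,"dz":-0.095,"rx":0,"ry":0,"rz":0},{"gripper":0.4,"dx":-0.0215,"dy":-0.256,"dz":-0.135,"rx":0,"ry":0,"rz":0},{"gripper":0.4,"dx":-0.0215,"dy":-0.256,"dz":-0.17,"rx":0,"ry":0,"rz":0},{"gripper":0.4,"dx":-0.0215,"dy":-0.256,"dz":-0.17,"rx":0,"ry":0,"rz":0}]' 40
python3 - <<'E'
from h import *
c=read_camera("wrist");P=cloud(c)
for d in cut_out("wrist","white_a"):
    q=P[d["mask"]&(P[...,2]>.058)&(P[...,2]<.07)]
    if len(q)>20:
        (x,y),r=cv2.minEnclosingCircle(q[:,:2].astype(np.float32)); print(d["conf"],np.round(d["box"]),q.mean(0).round(4),round(x,4),round(y,4),round(r,4))
o=get_obs();print(o["t"],o["eef_pos"],o["q"])
E
```

```text
t: 12.05
eef_pos: [0.4765, -0.2601, 0.1222]
tool_rot: [-0.085, -0.699, -0.088, 0.704]
contact_force: [-0.8, 0.3, 0.2]
gripper_width: 0.601
0.96 [324. 253.  52.  74.] [ 0.4797 -0.2621  0.0646] 0.4789 -0.2623 0.0136
12.15 [ 0.47984187 -0.26096679  0.12670137] [ 0.42243228  0.42263941 -0.04783194  1.96998372  0.02826079  0.75035851
 -0.96617231]
```

```bash
python3 -m jog '[{"gripper":0.4,"dx":0,"dy":0,"dz":-0.03,"rx":0,"ry":0,"rz":0},{"gripper":0.4,"dx":0,"dy":0,"dz":-0.06,"rx":0,"ry":0,"rz":0},{"gripper":0.4,"dx":0,"dy":0,"dz":-0.078,"rx":0,"ry":0,"rz":0},{"gripper":0.4,"dx":0,"dy":0,"dz":-0.078,"rx":0,"ry":0,"rz":0},{"gripper":1,"dx":0,"dy":0,"dz":-0.078,"rx":0,"ry":0,"rz":0},{"gripper":1,"dx":0,"dy":0,"dz":-0.078,"rx":0,"ry":0,"rz":0},{"gripper":1,"dx":0,"dy":0,"dz":-0.078,"rx":0,"ry":0,"rz":0},{"gripper":1,"dx":0,"dy":0,"dz":-0.078,"rx":0,"ry":0,"rz":0},{"gripper":1,"dx":0,"dy":0,"dz":-0.078,"rx":0,"ry":0,"rz":0},{"gripper":1,"dx":0,"dy":0,"dz":-0.078,"rx":0,"ry":0,"rz":0}]' 40
```

```text
t: 13.15
eef_pos: [0.4813, -0.262, 0.0506]
tool_rot: [0.087, 0.703, 0.086, -0.7]
contact_force: [-0.4, 0.9, 7.9]
gripper_width: 0.304
```

```bash
python3 -m jog '[{"gripper":1,"dx":0,"dy":0,"dz":0.03,"rx":0,"ry":0,"rz":0},{"gripper":1,"dx":0,"dy":0,"dz":0.08,"rx":0,"ry":0,"rz":0},{"gripper":1,"dx":0,"dy":0.01,"dz":0.125,"rx":0,"ry":0,"rz":0},{"gripper":1,"dx":0.005,"dy":0.04,"dz":0.16,"rx":0,"ry":0,"rz":0},{"gripper":1,"dx":0.01,"dy":0.08,"dz":0.185,"rx":0,"ry":0,"rz":0},{"gripper":1,"dx":0.016,"dy":0.125,"dz":0.195,"rx":0,"ry":0,"rz":0},{"gripper":1,"dx":0.02,"dy":0.17,"dz":0.195,"rx":0,"ry":0,"rz":0},{"gripper":1,"dx":0.024,"dy":0.215,"dz":0.195,"rx":0,"ry":0,"rz":0},{"gripper":1,"dx":0.028,"dy":0.26,"dz":0.195,"rx":0,"ry":0,"rz":0},{"gripper":1,"dx":0.032,"dy":0.305,"dz":0.195,"rx":0,"ry":0,"rz":0}]' 40
python3 -m jog '[{"gripper":1,"dx":0.003,"dy":0.045,"dz":0,"rx":0,"ry":0,"rz":0},{"gripper":1,"dx":0.0045,"dy":0.075,"dz":0,"rx":0,"ry":0,"rz":0},{"gripper":1,"dx":0.0045,"dy":0.091,"dz":0,"rx":0,"ry":0,"rz":0},{"gripper":1,"dx":0.0045,"dy":0.091,"dz":0,"rx":0,"ry":0,"rz":0},{"gripper":1,"dx":0.0045,"dy":0.091,"dz":0,"rx":0,"ry":0,"rz":0},{"gripper":1,"dx":0.0045,"dy":0.091,"dz":-0.025,"rx":0,"ry":0,"rz":0},{"gripper":1,"dx":0.0045,"dy":0.091,"dz":-0.025,"rx":0,"ry":0,"rz":0}]' 40
```

```text
t: 14.15
eef_pos: [0.5114, 0.0452, 0.2447]
tool_rot: [0.087, 0.703, 0.086, -0.701]
contact_force: [1.4, 0.1, -1.2]
gripper_width: 0.306
t: 14.85
eef_pos: [0.5144, 0.1318, 0.2163]
tool_rot: [-0.086, -0.7, -0.085, 0.703]
contact_force: [-0.8, -0.3, -0.9]
gripper_width: 0.304
```

```bash
python3 -m jog '[{"gripper":1,"dx":0,"dy":0.001,"dz":-0.015,"rx":0,"ry":0,"rz":0},{"gripper":1,"dx":0,"dy":0.001,"dz":-0.027,"rx":0,"ry":0,"rz":0},{"gripper":1,"dx":0,"dy":0.001,"dz":-0.027,"rx":0,"ry":0,"rz":0},{"gripper":1,"dx":0,"dy":0.001,"dz":-0.027,"rx":0,"ry":0,"rz":0}]' 40
```

```text
t: 15.25
eef_pos: [0.5163, 0.1346, 0.1916]
tool_rot: [0.087, 0.702, 0.086, -0.702]
contact_force: [1.4, -1.7, -1.9]
gripper_width: 0.306
```

```bash
python3 -m jog '[{"gripper":0.4,"dx":0,"dy":0,"dz":0,"rx":0,"ry":0,"rz":0},{"gripper":0.4,"dx":0,"dy":0,"dz":0,"rx":0,"ry":0,"rz":0},{"gripper":0.4,"dx":0,"dy":0,"dz":0,"rx":0,"ry":0,"rz":0},{"gripper":0.4,"dx":0,"dy":0,"dz":0,"rx":0,"ry":0,"rz":0},{"gripper":0.4,"dx":0,"dy":0,"dz":0.015,"rx":0,"ry":0,"rz":0},{"gripper":0.4,"dx":0,"dy":0,"dz":0.045,"rx":0,"ry":0,"rz":0},{"gripper":0.4,"dx":0,"dy":0,"dz":0.08,"rx":0,"ry":0,"rz":0},{"gripper":0.4,"dx":0,"dy":0,"dz":0.1,"rx":0,"ry":0,"rz":0},{"gripper":0.4,"dx":0,"dy":0.02,"dz":0.1,"rx":0,"ry":0,"rz":0},{"gripper":0.4,"dx":-0.005,"dy":0.05,"dz":0.1,"rx":0,"ry":0,"rz":0}]' 40
python3 - <<'E'
from h import *
c=read_camera("side");cv2.imwrite("pics/s2.png",cv2.resize(c["pixels"][150:260,170:320],None,fx=5,fy=5,interpolation=cv2.INTER_CUBIC))
P=cloud(c)
q=P[(abs(P[...,0]-.5155)<.02)&(abs(P[...,1]-.1335)<.02)&(P[...,2]>.185)&(P[...,2]<.215)];print(len(q),q.mean(0).round(4),q[:,2].max().round(3))
o=get_obs();print(o["t"],o["eef_pos"],o["q"].round(3) if hasattr(o["q"],"round") else o["q"])
E
```

```text
t: 16.25
eef_pos: [0.5121, 0.1842, 0.2924]
tool_rot: [0.085, 0.703, 0.085, -0.701]
contact_force: [0.3, 0.6, 0.3]
gripper_width: 0.602
112 [0.5142 0.1284 0.1937] 0.2
16.3 [0.50965648 0.19177013 0.29216851] [-0.215  0.241 -0.306  1.804  0.077  1.106 -1.867]
```

View pics/s2.png

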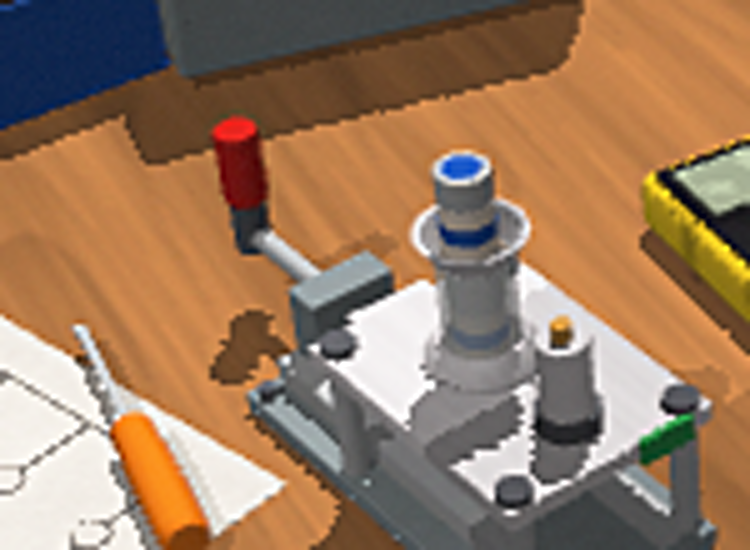

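The third link stands proud of the mouth as it should: crop (463,165), top at z ≈ 0.196. Now I turn the jaws crosswise to the push direction and go above the handle.

```bash
python3 -m jog '[{"gripper":0.3,"dx":-0.005,"dy":0.02,"dz":0,"rx":0,"ry":0,"rz":8.5},{"gripper":0.3,"dx":-0.01,"dy":0.045,"dz":0,"rx":0,"ry":0,"rz":17},{"gripper":0.3,"dx":-0.015,"dy":0.07,"dz":0,"rx":0,"ry":0,"rz":25.5},{"gripper":0.3,"dx":-0.02,"dy":0.1,"dz":-0.01,"rx":0,"ry":0,"rz":34},{"gripper":0.3,"dx":-0.025,"dy":0.13,"dz":-0.03,"rx":0,"ry":0,"rz":42.5},{"gripper":0.3,"dx":-0.03,"dy":0.15,"dz":-0.05,"rx":0,"ry":0,"rz":51},{"gripper":0.3,"dx":-0.03,"dy":0.158,"dz":-0.08,"rx":0,"ry":0,"rz":59.5},{"gripper":0.3,"dx":-0.03,"dy":0.158,"dz":-0.11,"rx":0,"ry":0,"rz":68},{"gripper":0.3,"dx":-0.03,"dy":0.158,"dz":-0.13,"rx":0,"ry":0,"rz":76.5},{"gripper":0.3,"dx":-0.03,"dy":0.158,"dz":-0.14,"rx":0,"ry":0,"rz":85}]' 40
python3 - <<'E'
from h import *
c=read_camera("wrist");P=cloud(c)
cv2.imwrite("pics/w3.png",c["pixels"])
q=P[(abs(P[...,0]-.48)<.03)&(abs(P[...,1]-.342)<.03)&(P[...,2]>.1)&(P[...,2]<.116)]
print(len(q))
if len(q):
    (x,y),r=cv2.minEnclosingCircle(q[:,:2].astype(np.float32));print(q.mean(0).round(4),round(x,4),round(y,4),round(r,4))
from scipy.spatial.transform import Rotation as R
o=get_obs();w=o["tool_rot"];print(o["t"],o["eef_pos"],np.round(o["q"],2),R.from_quat([w[1],w[2],w[3],w[0]]).as_matrix().round(3).tolist())
E
```

```text
t: 17.3
eef_pos: [0.4799, 0.3427, 0.149]
tool_rot: [0.539, 0.456, 0.54, -0.458]
contact_force: [0.8, -0.6, -0.7]
gripper_width: 0.701
2021
[0.4803 0.3476 0.1097] 0.4805 0.346 0.0121
17.35 [0.47968715 0.34223969 0.14809729] [-0.28  0.52 -0.59  1.82  0.36  0.91 -0.86] [[-0.004, 0.985, 0.171], [-0.003, 0.171, -0.985], [-1.0, -0.004, 0.002]]
```

View pics/w3.png

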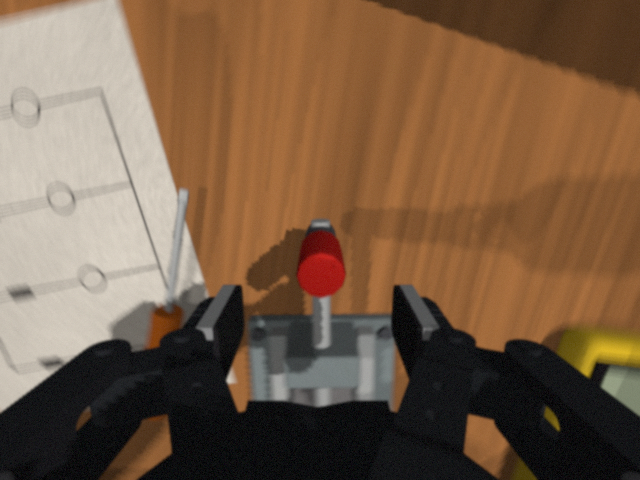

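View: the handle is at (320,265) px, centred between the fingers, and the wrist fit puts it at (0.4805, 0.346). I descend and grip.

```bash
python3 -m jog '[{"gripper":0.3,"dx":0,"dy":0.002,"dz":-0.02,"rx":0,"ry":0,"rz":0},{"gripper":0.3,"dx":0,"dy":0.002,"dz":-0.045,"rx":0,"ry":0,"rz":0},{"gripper":0.3,"dx":0,"dy":0.002,"dz":-0.06,"rx":0,"ry":0,"rz":0},{"gripper":0.3,"dx":0,"dy":0.002,"dz":-0.06,"rx":0,"ry":0,"rz":0},{"gripper":1,"dx":0,"dy":0.002,"dz":-0.06,"rx":0,"ry":0,"rz":0},{"gripper":1,"dx":0,"dy":0.002,"dz":-0.06,"rx":0,"ry":0,"rz":0},{"gripper":1,"dx":0,"dy":0.002,"dz":-0.06,"rx":0,"ry":0,"rz":0},{"gripper":1,"dx":0,"dy":0.002,"dz":-0.06,"rx":0,"ry":0,"rz":0},{"gripper":1,"dx":0,"dy":0.002,"dz":-0.06,"rx":0,"ry":0,"rz":0},{"gripper":1,"dx":0,"dy":0.002,"dz":-0.06,"rx":0,"ry":0,"rz":0}]' 50
```

```text
t: 18.35
eef_pos: [0.4808, 0.3461, 0.0928]
tool_rot: [0.538, 0.459, 0.538, -0.459]
contact_force: [-2.8, -1.2, 5.5]
gripper_width: 0.272
```

```bash
python3 -m jog '[{"gripper":1,"dx":0.001,"dy":-0.006,"dz":0,"rx":0,"ry":0,"rz":0},{"gripper":1,"dx":0.002,"dy":-0.012,"dz":0,"rx":0,"ry":0,"rz":0},{"gripper":1,"dx":0.003,"dy":-0.018,"dz":0,"rx":0,"ry":0,"rz":0},{"gripper":1,"dx":0.004,"dy":-0.024,"dz":0,"rx":0,"ry":0,"rz":0},{"gripper":1,"dx":0.005,"dy":-0.03,"dz":0,"rx":0,"ry":0,"rz":0},{"gripper":1,"dx":0.006,"dy":-0.036,"dz":0,"rx":0,"ry":0,"rz":0},{"gripper":1,"dx":0.007,"dy":-0.042,"dz":0,"rx":0,"ry":0,"rz":0},{"gripper":1,"dx":0.008,"dy":-0.048,"dz":0,"rx":0,"ry":0,"rz":0},{"gripper":1,"dx":0.009,"dy":-0.053,"dz":0,"rx":0,"ry":0,"rz":0},{"gripper":1,"dx":0.009,"dy":-0.053,"dz":0,"rx":0,"ry":0,"rz":0}]' 50
```

```text
t: 19.35
eef_pos: [0.4895, 0.2935, 0.0927]
tool_rot: [0.538, 0.459, 0.538, -0.458]
contact_force: [-4.7, 1.3, 8.3]
gripper_width: 0.266
```

```bash
python3 -m jog '[{"gripper":1,"dx":0.001,"dy":-0.003,"dz":0,"rx":0,"ry":0,"rz":0},{"gripper":1,"dx":0.001,"dy":-0.006,"dz":0,"rx":0,"ry":0,"rz":0},{"gripper":1,"dx":0.002,"dy":-0.009,"dz":0,"rx":0,"ry":0,"rz":0},{"gripper":1,"dx":0.002,"dy":-0.011,"dz":0,"rx":0,"ry":0,"rz":0},{"gripper":1,"dx":0.002,"dy":-0.011,"dz":0,"rx":0,"ry":0,"rz":0}]' 50
python3 -m jog '[{"gripper":1,"dx":0,"dy":-0.001,"dz":0,"rx":0,"ry":0,"rz":0},{"gripper":1,"dx":0,"dy":-0.002,"dz":0,"rx":0,"ry":0,"rz":0},{"gripper":1,"dx":0,"dy":-0.002,"dz":0,"rx":0,"ry":0,"rz":0}]' 50
```

```text
t: 19.85
eef_pos: [0.4912, 0.2833, 0.0928]
tool_rot: [0.538, 0.459, 0.539, -0.458]
contact_force: [-5.0, 3.3, 7.6]
gripper_width: 0.262
t: 20.15
eef_pos: [0.4913, 0.2819, 0.0928]
tool_rot: [0.538, 0.46, 0.539, -0.457]
contact_force: [-4.4, 4.1, 4.1]
gripper_width: 0.269
```

```bash
python3 -m jog '[{"gripper":1,"dx":0,"dy":-0.001,"dz":0,"rx":0,"ry":0,"rz":0},{"gripper":1,"dx":0,"dy":-0.002,"dz":0,"rx":0,"ry":0,"rz":0},{"gripper":1,"dx":0,"dy":-0.002,"dz":0,"rx":0,"ry":0,"rz":0}]' 50
```

```text
t: 20.45
eef_pos: [0.4913, 0.2818, 0.0928]
tool_rot: [0.537, 0.46, 0.54, -0.456]
contact_force: [-4.0, 9.8, 1.0]
gripper_width: 0.271
```

Position no longer changes while the force rises, so the stop is reached. One more small push, then I open and lift.

```bash
python3 -m jog '[{"gripper":1,"dx":0,"dy":-0.002,"dz":0,"rx":0,"ry":0,"rz":0},{"gripper":1,"dx":0,"dy":-0.002,"dz":0,"rx":0,"ry":0,"rz":0}]' 50
python3 -m jog '[{"gripper":0.3,"dx":0,"dy":0.003,"dz":0,"rx":0,"ry":0,"rz":0},{"gripper":0.3,"dx":0,"dy":0.005,"dz":0,"rx":0,"ry":0,"rz":0},{"gripper":0.3,"dx":0,"dy":0.005,"dz":0,"rx":0,"ry":0,"rz":0},{"gripper":0.3,"dx":0,"dy":0.005,"dz":0,"rx":0,"ry":0,"rz":0},{"gripper":0.3,"dx":0,"dy":0.005,"dz":0.02,"rx":0,"ry":0,"rz":0},{"gripper":0.3,"dx":0,"dy":0.005,"dz":0.05,"rx":0,"ry":0,"rz":0},{"gripper":0.3,"dx":0,"dy":0.02,"dz":0.09,"rx":0,"ry":0,"rz":0},{"gripper":0.3,"dx":0,"dy":0.06,"dz":0.12,"rx":0,"ry":0,"rz":0},{"gripper":0.3,"dx":0,"dy":0.09,"dz":0.14,"rx":0,"ry":0,"rz":0},{"gripper":0.3,"dx":0,"dy":0.09,"dz":0.14,"rx":0,"ry":0,"rz":0}]' 50
python3 - <<'E'
from h import *
for n in ["top","side"]:
    c=read_camera(n);P=cloud(c);cv2.imwrite(f"pics/{n}9.png",c["pixels"])
    m=(P[...,0]>.4)&(P[...,0]<.56)&(P[...,1]>.24)&(P[...,1]<.37)&(P[...,2]>.1)&(P[...,2]<.116);q=P[m]
    if len(q): print(n,"handle",len(q),cv2.minEnclosingCircle(q[:,:2].astype(np.float32)))
    q=P[(abs(P[...,0]-.5155)<.02)&(abs(P[...,1]-.1335)<.02)&(P[...,2]>.18)&(P[...,2]<.22)];print("stack top",len(q),q.mean(0))
    for l in ["white_a","brown_a"]:
      for d in spot_in(n,l): print(l,round(d["conf"],2),np.round(d["box"]))
a=cv2.imread("pics/top9.png")[120:330,150:500];b=cv2.imread("pics/side9.png")[150:420,170:510]
b=cv2.resize(b,None,fx=2.2,fy=2.2,interpolation=cv2.INTER_CUBIC);cv2.imwrite("pics/f.png",b)
E
```

```text
t: 20.65
eef_pos: [0.4913, 0.2818, 0.0929]
tool_rot: [0.537, 0.461, 0.541, -0.455]
contact_force: [-1.9, 15.0, -3.9]
gripper_width: 0.266
t: 21.65
eef_pos: [0.4917, 0.3714, 0.2353]
tool_rot: [0.539, 0.46, 0.54, -0.455]
contact_force: [0.1, 0.5, -0.9]
gripper_width: 0.705
top handle 73 ((0.49127817153930664, 0.2789425253868103), 0.012119375169277191)
stack top 113 [0.51489461 0.12964964 0.19391646]
white_a 0.54 [254. 241. 112.  67.]
white_a 0.53 [263. 235.  12.  14.]
white_a 0.52 [418. 305.  15.  14.]
brown_a 0.67 [455. 255.  15.   9.]
side handle 68 ((0.49207133054733276, 0.27822068333625793), 0.013780752196907997)
stack top 127 [0.51449965 0.12563842 0.19174104]
white_a 0.77 [265. 192.  12.  17.]
brown_a 0.67 [403. 370.  20.  30.]
brown_a 0.66 [373. 391.  19.  26.]
```

View pics/f.png

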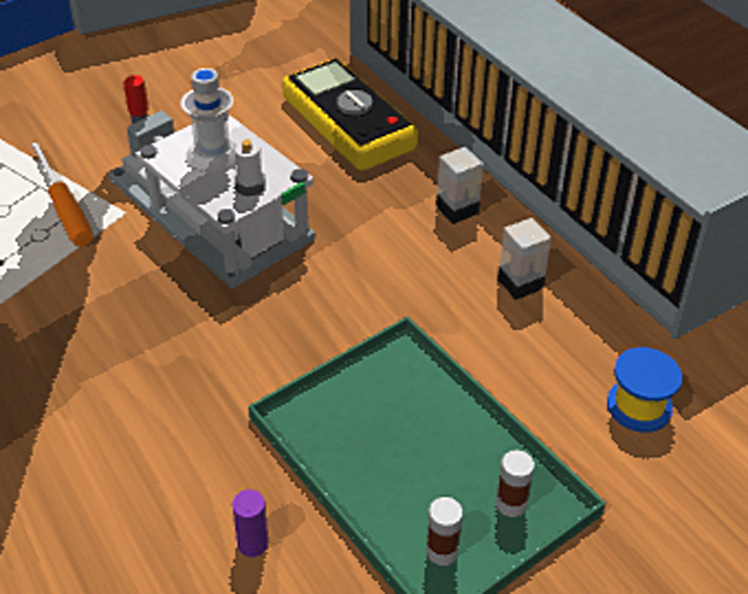

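View: the handle is home beside the guide block at (135,95) px, the stack stands in the tube at (206,75), the block is below the probe, and both browns, the purple link and the relays are where they stood. The handle travelled 65.3 mm by the top camera.

```bash
python3 -c "
from station import *
print(get_obs()['t']);print(hand_in())"
```

```text
21.95
the job is handed in; nothing more can be done
None
```

The three white fuse links went from the tray into the tube one after another. I then gripped the red handle and pushed the shuttle home until the force rose to about 15 N with no further travel. The job was handed in at 21.95 s of the 72 s allowed.

**Last checks:**
- **Shuttle:** the top camera shows the handle moved 65.3 mm, against 65 mm nominal. It stands about 148 mm from the tube axis, against 150 mm nominal.
- **Stack:** the tube's stack top reads about 0.192–0.194 m from the two cameras, against 0.196 m nominal, so two links are still stacked there.
- **Other things:** in the final side picture the two brown links, the purple look-alike, the relays, meter, spool and screwdriver appear undisturbed. In the top view the brown detector reported only one brown link, but both show in the side view.
- **Not seen directly:** the lowest link under the probe was not visible. I infer it from the full shuttle travel and the stack height staying the same.

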